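Slide a brass door bolt against the guide and off the ledge into the chute

TASK

Send the brass door bolt down the chute into the crate. Slide it sideways along the steel ledge until its long side sits square and firm against the guide wall - feel for the contact, and do not press hard - then push it from behind along the guide, through the gap in the kerb and off the ledge, so that it drops down the chute and ends lying in the crate. Slide it, do not lift it, and leave the other brassware where it stands.

Things in the scene. Friction and masses are not known exactly. Their poses are not given: they have to be found in the camera images.
- bolt: Brass door bolt: plate 84 (x) by 44 (y) by 14 mm with upright sides; on it a lengthwise barrel (top at 27 mm) and a knob on a stalk 12 mm behind the middle (top at 45 mm). Origin: centre of the underside. Flat on the ledge, x within 0.3 rad of the rail's x, middle at rail x -90 to -78, y +20 to +75 mm, behind the kerb. 0.2 to 0.42 kg; takes about 1 to 5 N to slide.
- rail: Rail along the front edge of the stand's steel ledge. Origin: middle of the front edge, at the height of the ledge's flat top (170 mm above the table). x: level, outwards over the drop; y: along the edge; z up. The ledge spans x -200 to 0, y -200 to +200 mm. The rail carries the guide (see the two points), one rigid dark steel piece clamped somewhere along y.
- guide_span (a point): Point fixed on the rail at rail x 0, y -90 mm, z 0: the middle of where the guide wall's face may be. The wall is upright, runs along x from -157 to +8 mm, 12 mm thick, 27 mm high (two screws on it to 39 mm); its flat face looks to +y and stands up to 30 mm either side of this point: not measured, find it by feel. A 5 to 12 N push is firm; over 25 N is too hard.
- kerb_span (a point): Point on the rail at rail x -7, y 0, z 0, on the kerb's line. The kerb, part of the guide, is 13 mm high, x -12 to -2 mm; it begins 56 mm to the +y side of the wall's face and runs 190 mm on to +y. That 56 mm opening is the only way off. A strip 4 mm below the ledge top fills x 0 to +4 mm. If the bolt meets the wall askew it can jam: press the end that stands off to square it.
- crate: Grey fixed open crate, 200 (x) by 220 (y) by 60 mm high, walls and floor 5 mm. Origin: centre of its underside, on the table. Above it ends the aluminium chute, a 165 mm wide trough sloping 50 degrees down from the ledge's edge (rail y -140 to +25 mm, so below the opening wherever the guide is). The bolt falls by itself once its middle is some 10 mm beyond the edge.
- finial: Small brass finial, 32 mm across, 50 mm high, standing on the ledge near its +y end (rail frame y about 178 mm, x about -60 to -120 mm). Origin: centre of its underside. To be left alone.
- bush: Plain brass bush, 30 mm across, 22 mm high, standing on the ledge beyond the guide wall near the -y end (rail frame y about -170 mm). Origin: centre of its underside. To be left alone.
- urn: Lidded brass urn, 68 mm across, 125 mm high, on the table to the robot's left. Origin: centre of its underside. To be left alone.
- bowl: Brass bowl, 100 mm across, 50 mm high, on the table to the robot's left. Origin: centre of its underside. To be left alone.
Mind the look-alikes: they are no part of the job. What is shaped like the bolt but turquoise or white is not meant.

How it is judged:
By the outcome, as a careful person would: the job done as asked, in the order asked, and still so for the second after the job is handed in, with the robot touching nothing.
It also fails if it takes over 54 s, if anything falls off the work surface, if the arm or the gripper's body presses on something with over 40 N, if the wrist force passes 120 N, or if a joint passes its speed limit or range.

ROBOT

A 6-joint arm with a two-finger parallel gripper is mounted at the origin on the work surface. World frame = base frame: x ahead of the robot, y to its left, z up, the work surface at z = 0. Lengths are in mm, angles in degrees, forces in N, time in s.
With the tool pointing down it reaches from about 325 to 925 mm from the base axis. Payload 3.1 kg.
Tool frame: the origin (TCP) lies between the finger pads; the fingertips stand ctrl.nose_length ahead of it and the grasp point (between the pads) lies 2 mm behind it (ctrl.nose_length is the distance from the TCP to the fingertips, in mm); x points along the fingers, y is the direction in which the jaws open and shut, and the axes are right-handed (so a half turn about x gives the same grasp; the last joint's range is limited). The gripper opens to 85 mm and grips with 20 to 120 N. Pads are 22 mm wide; open, the fingers measure 114 mm over their backs; the gripper's body (76 mm by 85 mm) begins 54 mm behind the grasp point. The pads swing forward as they close: fully open they stand 13 mm farther back than shut.
Start: joints at [60.894, 12.427, 92.441, -0, 75.132, -6.429], TCP at [240.95, 576.7, 248.3] pointing down, gripper open.
Joint ranges: [-157.48, 157.48], [-44.54, 120.13], [17.64, 146.25], [-64.5, 244.5], [7.68, 150.69], [-147.95, 147.95]. Speed limits (degrees/s): [159.86, 159.86, 180, 180, 180, 180].

INTERFACE

Orientations are given as [roll, pitch, yaw] about the fixed x, y, z axes, in that order (R = Rz(yaw) Ry(pitch) Rx(roll)).
In Python, from bench import readout, optics, ctrl gives the robot as it stands.
- The arm moves only by the tool jog_arm, never from a script. Its argument "plan" is a list of rows, each a list of 5 numbers: the shift along the tool's x, y, z in cm, then the turn about the tool's x in rad, then the finger opening in cm, from 0 to 8.54. In form: [[tx, ty, tz, spin, gripper], ...]. A call has 1 to 20 rows; each row shifts and turns the pose as measured when the row begins, along the tool's axes as they then stand; what a row does not reach is not made up. A row lasts 1/8 s, in which the tool goes at most 62.5 mm and 10.7 degrees, less where a joint would pass 70% of its speed; a pose out of reach is approached as far as the arm can. A call is refused whole if a number of a shift passes 6.25 or a number of a turn 0.188, either way. A call with a gripper value outside its range is refused whole. The fingers move at their own pace and stop on an object; the grip force is fixed at half the most. Time passes only in rows, so rows that do not move let the fingers close. It gives the time, the measured TCP pose, the force and the opening at its end, in the units of the state.
- readout.get_state(): the state, without advancing time (a new reading comes with each control period).
- optics.grab_frame(name): name is "side" or "top" or "wrist"; returns (picture, depth): 480x640x3 uint8, red, green, blue; 480x640 float32, mm along the optical axis (not along the pixel's ray), 0 where there is no reading.
- optics.get_calibration(name): a dict with "vfov" (degrees; the focal length in pixels is half the picture's height over the tangent of half this angle, whatever the lens; pixels are square), "cx", "cy" (the principal point, pixels), "rvec" (rotation vector, rad) and "tvec" (3), from world to camera coordinates, as OpenCV has them; the wrist camera has in their place "hand_eye" (4x4, takes a point from camera to tool coordinates, whose origin is the TCP and whose axes are the tool frame's). Camera axes: x right, y down, z forward; pixel columns grow to the right and rows downward; lengths in mm; the calibration is good to about 2 mm. A picture is of the moment at which its call begins: read the wrist's pose just before it. get_calibration takes no time and is no camera call.
- ctrl.finish_job(): hands the job in, once; it reports no verdict.
The state is a dict: "time": time; "qpos": joint angles; "qd": joint speeds; "joint_efforts": joint torques, N m; "position": TCP position; "orientation": TCP orientation; "ft_force": force on the tool from outside, world axes, zero at the start; "wrist_torque": the same for the moment, N m; "opening": finger opening in mm.
Only numpy, scipy, OpenCV 4.12 (cv2) and the standard library are available. Lean on these libraries where they do the work, as an engineer would, in place of code of your own. Each camera call takes 0.05 s, during which the arm holds its last target.

## Working session

There is one attempt and no reset: what is moved stays moved. The work goes in short steps, Python scripts to look and compute and a tool call to move; the robot and the scene stay as the last step left them, time stands still between calls to the robot, and variables do not carry over. Pictures are saved under pics/ and viewed, and the job is handed in when it is done.

Besides the shell and the picture viewer there is one more tool, called after "Call:" in YAML: its name, and indented under it one key for each argument. jog_arm: Moves the arm, as the interface text tells. Its arguments: {"type":"object","properties":{"plan":{"type":"array"}},"required":["plan"]}

```bash
mkdir -p pics; ls; python3 - <<'E'
from bench import readout, optics, ctrl
import cv2,numpy as np
s=readout.get_state(); print(s); print(ctrl.nose_length)
for n in ["side","top","wrist"]:
    print(n,optics.get_calibration(n))
for n in ["side","top"]:
    im,d=optics.grab_frame(n); cv2.imwrite(f"pics/{n}0.png",im[:,:,::-1]); np.savez(f"pics/{n}0.npz",im=im,d=d)
E
```

```text
pics
{'time': 0.0, 'qpos': array([ 6.08944550e+01,  1.24779161e+01,  9.25292054e+01,  1.11527644e-04,
        7.51323952e+01, -6.42909801e+00]), 'qd': array([-0.09073809,  0.01518486,  0.08289098, -0.02246215, -0.12276001,
       -0.02109858]), 'joint_efforts': array([-4.96352895e-04, -3.96855605e+01, -3.03847611e+01, -2.41114558e-04,
        9.68292035e-03,  4.40535842e-06]), 'position': array([240.55568057, 576.00453154, 246.94906437]), 'orientation': array([ -96.47333735,   89.86048328, -119.14981305]), 'ft_force': array([-0.25811707,  0.1628718 , -0.82938506]), 'wrist_torque': array([-0.05090385, -0.00922836,  0.02601986]), 'opening': 85.36998059848872}
17.0
side {'vfov': 44.862797528548, 'cx': 312.0957678537414, 'cy': 230.15730617585788, 'rvec': array([ 2.37808652, -0.46885789,  0.20193963]), 'tvec': array([-437.75812643,  375.82955636,  999.65590299])}
top {'vfov': 42.43741468342532, 'cx': 324.9966674727946, 'cy': 244.65879339266826, 'rvec': array([ 2.12558015, -2.15149836,  0.15167452]), 'tvec': array([ 184.05384969,  538.72883289, 1277.84718666])}
wrist {'vfov': 68.69877040405987, 'cx': 321.03294764283453, 'cy': 235.48206862806225, 'hand_eye': array([[-7.21813961e-04, -2.71574833e-01,  9.62417056e-01,
        -1.25689631e+02],
       [ 9.99999738e-01, -2.39806279e-04,  6.82332486e-04,
        -1.18322992e+00],
       [ 4.54893218e-05,  9.62417296e-01,  2.71574936e-01,
        -6.90125414e+01],
       [ 0.00000000e+00,  0.00000000e+00,  0.00000000e+00,
         1.00000000e+00]])}
```

View pics/side0.png

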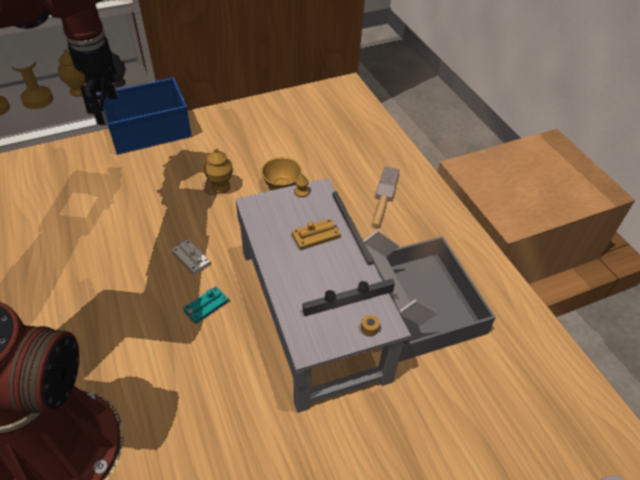

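View pics/top0.png

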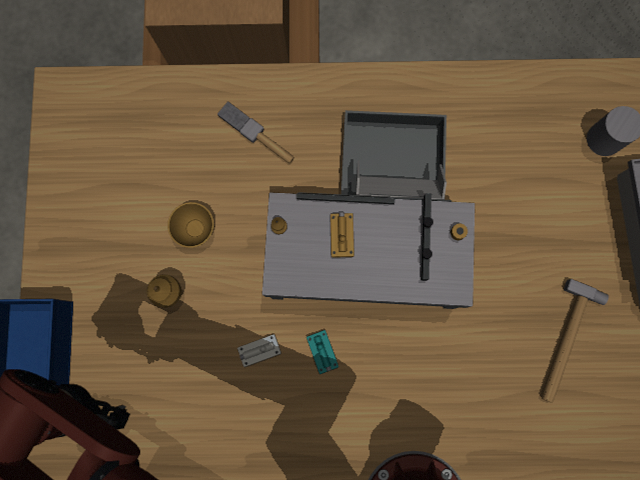

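The side view shows the stand with the bolt at about (316,234), the guide wall from (305,305) to (390,288), and the finial and bush at (302,185) and (370,324). In the top view the bolt is at (342,235), the wall runs along column 426, and the kerb ends near (394,200). I'll turn these into world positions next.

```bash
cat > h.py <<'E'
import numpy as np,cv2
from bench import readout,optics,ctrl
from scipy.spatial.transform import Rotation as Ro
def K(c):
    f=240/np.tan(np.radians(c['vfov'])/2); return f,c['cx'],c['cy']
def cloud(n,d,pose=None):
    c=optics.get_calibration(n); f,cx,cy=K(c)
    v,u=np.mgrid[0:480,0:640]
    P=np.stack([(u-cx)/f*d,(v-cy)/f*d,d],-1).astype(float)
    if n!='wrist':
        R=cv2.Rodrigues(c['rvec'])[0]; return (P-c['tvec'])@R
    H=c['hand_eye']; P=P@H[:3,:3].T+H[:3,3]
    R=Ro.from_euler('xyz',pose['orientation'],degrees=True).as_matrix()
    return P@R.T+pose['position']
E
python3 - <<'E'
from h import *
for n in ['top','side']:
    z=np.load(f'pics/{n}0.npz'); P=cloud(n,z['d']); im=z['im'].astype(int); ok=z['d']>0
    hsv=cv2.cvtColor(z['im'],cv2.COLOR_RGB2HSV)
    led=ok&(abs(P[...,2]-170)<6)&(hsv[...,1]<60)
    if n=='top': led[:, :255]=0; led[:,490:]=0; led[:180]=0; led[320:]=0
    k,l,st,_=cv2.connectedComponentsWithStats(led.astype(np.uint8))
    i=1+st[1:,4].argmax(); m=l==i
    q=P[m]; print(n,'ledge',st[i],np.median(q[:,2]),q.min(0),q.max(0)); 
    r=cv2.minAreaRect(q[:,:2].astype(np.float32)); print(r, cv2.boxPoints(r).tolist())
    br=ok&(P[...,2]>178)&(P[...,2]<235)&(hsv[...,1]>100)&(hsv[...,0]<35)&(hsv[...,0]>12)
    k,l,st,ce=cv2.connectedComponentsWithStats(br.astype(np.uint8))
    for j in range(1,k):
        if st[j,4]>25:
            q=P[l==j]; r=cv2.minAreaRect(q[:,:2].astype(np.float32)); print('brass',ce[j],st[j,4],np.median(q,0).round(1),q[:,2].max().round(1),[np.round(t,1) for t in r])
    dk=ok&(P[...,2]>178)&(P[...,2]<215)&(hsv[...,2]<90)
    k,l,st,ce=cv2.connectedComponentsWithStats(dk.astype(np.uint8))
    for j in range(1,k):
        if st[j,4]>60:
            q=P[l==j]; r=cv2.minAreaRect(q[:,:2].astype(np.float32)); print('dark',ce[j],st[j,4],np.median(q,0).round(1),q.min(0).round(),q.max(0).round(1),[np.round(t,1) for t in r])
E
```

```text
top ledge [  262   192   212   114 18481] 170.88099862859744 [ 402.17087742 -112.05489497  164.00020909] [626.89798634 297.70380095 175.99233567]
((515.8869018554688, 92.36857604980469), (399.95782470703125, 204.54100036621094), 86.25677490234375) [[400.7789306640625, -100.5069580078125], [604.883544921875, -113.86044311523438], [630.994873046875, 285.2441101074219], [426.8902587890625, 298.59759521484375]]
brass [341.62875536 235.18776824] 932 [535.7 144.4 186.1] 219.8 [array([538.8, 144.5]), array([84.5, 42.5]), np.float64(0.9)]
brass [277.9122807  224.64327485] 171 [555.2 264.2 203.7] 217.0 [array([557.4, 265.1]), array([23.7, 26.8]), np.float64(77.2)]
brass [458.26946108 231.36526946] 167 [539.6 -74.8 193.1] 199.3 [array([541.1, -76.8]), array([28.1, 28.9]), np.float64(57.9)]
dark [344.17001828 197.99268739] 547 [609.7 138.7 183.6] [599.  44. 178.] [621.5 231.4 191.2] [array([609.9, 137.8]), array([187.9,  11.9]), np.float64(86.4)]
dark [425.72676838 236.58668516] 721 [529.5 -13.2 198.4] [450. -25. 178.] [615.   -2.5 214.7] [array([532.5, -14. ]), array([ 17.3, 165.4]), np.float6
[... 887 characters left out ...]
2642] 848 [533.8 138.4 185.3] 218.6 [array([539. , 143.8]), array([84.1, 47.5]), np.float64(2.3)]
brass [370.08064516 324.97177419] 248 [539.5 -82.4 191.7] 195.3 [array([542.1, -78.1]), array([29.3, 28.6]), np.float64(56.9)]
dark [352.52923077 228.26153846] 325 [608.3 130.5 182.7] [600.  43. 178.] [618.7 232.  188. ] [array([609.3, 137.3]), array([189.8,  10. ]), np.float64(86.9)]
dark [347.7254902  296.07843137] 1173 [529.1 -18.  196. ] [450. -27. 178.] [614.4  -3.1 213.7] [array([532.3, -15. ]), array([ 19.4, 163.8]), np.float64(86.1)]
dark [ 28.5164034  429.60024301] 823 [ 13.5 -58.9 194.5] [-31. -64. 178.] [ 53.1 -34.7 214.9] [array([ 13. , -53.4]), array([86.6, 18.1]), np.float64(13.2)]
```

```bash
cat >> h.py <<'E'
YAW=np.radians(-3.8); O=np.array([614.,86.,170.])
ex=np.array([np.cos(YAW),np.sin(YAW),0]); ey=np.array([-ex[1],ex[0],0]); RR=np.stack([ex,ey,[0,0,1.]],1)
def w2r(p): return (np.asarray(p)-O)@RR
def r2w(p): return RR@np.asarray(p,float)+O
def TR(s): return Ro.from_euler('xyz',s['orientation'],degrees=True).as_matrix()
def show(goal=None,s=None):
    "rail pose, force; shift in cm to goal (rail coords of TCP)"
    s=s or readout.get_state(); R=TR(s)
    print('t',round(s['time'],2),'rail',w2r(s['position']).round(1),'F rail',(s['ft_force']@RR).round(1),'T',s['wrist_torque'].round(2),'open',round(s['opening'],1),'q6',s['qpos'].round(0))
    A=(RR.T@R); print('tool x,y,z in rail:\n',A.T.round(3), 'tool y angle',np.degrees(np.arctan2(A[1,1],A[0,1])).round(1),'z angle',np.degrees(np.arctan2(A[1,2],A[0,2])).round(1))
    if goal is not None: print('shift cm',(R.T@(r2w(goal)-s['position'])/10).round(2))
E
python3 - <<'E'
from h import *
show([-79,112,100])
for p in [(557.5,264,0),(541,-77.5,0),(538.9,144.2,0),(609.7,137.6,0),(532.4,-14.5,0)]: print(w2r(p).round(1))
for n in ['top','side']:
    z=np.load(f'pics/{n}0.npz'); P=cloud(n,z['d'])@np.eye(3); q=(P-O)@RR
    m=(q[...,2]>8)&(q[...,2]<17)&(abs(q[...,0]+79)<60)&(abs(q[...,1]-53)<50)
    r=cv2.minAreaRect(q[m][:,:2].astype(np.float32)); print(n,m.sum(),r)
    m=(q[...,2]>22)&(q[...,2]<28)&(abs(q[...,0]+70)<100)&(abs(q[...,1]+100)<30)
    print('wall',np.percentile(q[m][:,1],[2,50,98]))
    m=(q[...,2]>9)&(q[...,2]<14)&(abs(q[...,0]+7)<9)
    print('kerb y',np.percentile(q[m][:,1],[1,99]))
    d=z['d']; 
E
```

```text
t 0.1 rail [-405.1  464.2   77.1] F rail [-0.4 -0.5  0.8] T [-0.02 -0.04  0.02] open 85.5 q6 [61. 12. 93.  0. 75. -6.]
tool x,y,z in rail:
 [[-0.001 -0.002 -1.   ]
 [ 0.324  0.946 -0.002]
 [ 0.946 -0.324 -0.   ]] tool y angle 71.1 z angle -18.9
shift cm [ -2.25 -22.79  42.25]
[ -68.2  173.9 -170. ]
[ -62. -168. -170.]
[ -78.8   53.1 -170. ]
[  -7.7   51.2 -170. ]
[ -74.8 -105.7 -170. ]
top 580 ((-82.31673431396484, 52.68565368652344), (114.86563110351562, 55.319358825683594), 14.244622230529785)
wall [-111.49733572 -104.62114614  -99.34403265]
kerb y [-99.50133376 142.87967439]
side 544 ((-78.537841796875, 52.735862731933594), (84.29480743408203, 47.533626556396484), 6.05817174911499)
wall [-112.89073541 -108.16462131  -99.22640852]
kerb y [-111.54346356  144.38029977]
```

Call:
jog_arm:
  plan:
    - [-0.4, -1.4, 2.6, 0, 8.5]
    - [-0.4, -2.8, 5.2, 0, 8.5]
    - [-0.4, -2.8, 5.2, 0, 6]
    - [-0.3, -2.8, 5.2, 0, 4.5]
    - [-0.2, -2.8, 5.2, 0, 4.5]
    - [0, -2.8, 5.2, 0, 4.5]
    - [0, -2.8, 5.2, 0, 4.5]
    - [0, -2, 4, 0, 4.5]
    - [0, 0, 0, 0.18, 4.5]
    - [0, 0, 0, 0.18, 4.5]
    - [0, 0, 0, 0.18, 4.5]
    - [0, 0, 0, 0.18, 4.5]
    - [0, 0, 0, 0.18, 4.5]
    - [0, 0, 0, 0.18, 4.5]
    - [0, 0, 0, 0.16, 4.5]
    - [0, 0, 0, 0, 4.5]

```text
time: 2.1
position: [515.6, 230.2, 254.5]
orientation: [-52.9, 89.0, -148.7]
ft_force: [-0.3, -0.5, -0.1]
opening: 45.0
```

```bash
python3 - <<'E'
from h import *
show([-79,105,40])
im,d=optics.grab_frame('wrist'); cv2.imwrite('pics/w1.png',im[:,:,::-1])
E
```

```text
t 2.1 rail [-107.8  137.4   84.5] F rail [-0.3 -0.5 -0.1] T [ 0.   -0.08 -0.01] open 45.0 q6 [ 17.   5. 100.  -0.  76.  23.]
tool x,y,z in rail:
 [[-0.014 -0.01  -1.   ]
 [ 0.999 -0.036 -0.014]
 [-0.036 -0.999  0.01 ]] tool y angle -2.1 z angle -92.0
shift cm [4.44 3.05 3.09]
```

View pics/w1.png

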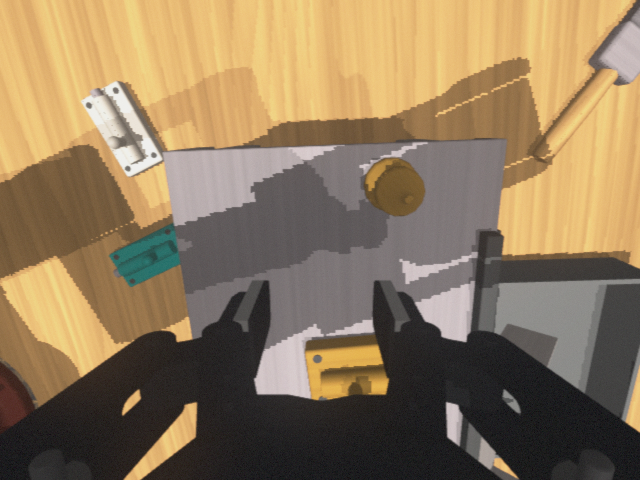

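The wrist view shows the finial at (397,187). The bolt plate's edge is between the fingers at (345,345), and the kerb is on the right near (487,245). The bolt lies ahead of the fingers, in -y. I'll move beside it and go down.

Call:
jog_arm:
  plan:
    - [0, 1.5, 1.5, -0.035, 4.5]
    - [0, 1.5, 1.5, 0, 4.5]
    - [2, 0, 0, 0, 4.5]
    - [2, 0, 0, 0, 4.5]
    - [0.5, 0, 0, 0, 4.5]
    - [0, 0, 0, 0, 4.5]

```text
time: 2.9
position: [541.1, 196.7, 204.0]
orientation: [-63.9, 88.7, -157.4]
ft_force: [0.2, 0.3, -0.3]
opening: 45.2
```

```bash
python3 - <<'E'
from h import *
show([-79,105,22])
im,d=optics.grab_frame('side'); cv2.imwrite('pics/s1.png',cv2.resize(im[120:360,180:500,::-1],(800,600)))
P=cloud('side',d); q=(P-O)@RR
m=(d>0)&(abs(q[...,0]+79)<60)&(abs(q[...,1]-108)<30)&(q[...,2]>3)
print(np.percentile(q[m][:,2],[0,1,5,10]))
E
```

```text
t 2.9 rail [-80.1 105.6  34. ] F rail [ 0.2  0.3 -0.3] T [-0.01 -0.01 -0.03] open 45.2 q6 [ 13.  10. 101.  -0.  71.  17.]
tool x,y,z in rail:
 [[-0.02  -0.01  -1.   ]
 [ 1.     0.006 -0.02 ]
 [ 0.006 -1.     0.01 ]] tool y angle 0.4 z angle -89.6
shift cm [1.2  0.13 0.05]
[ 3.04156341  4.0995071  44.39541169 69.32616327]
```

View pics/s1.png

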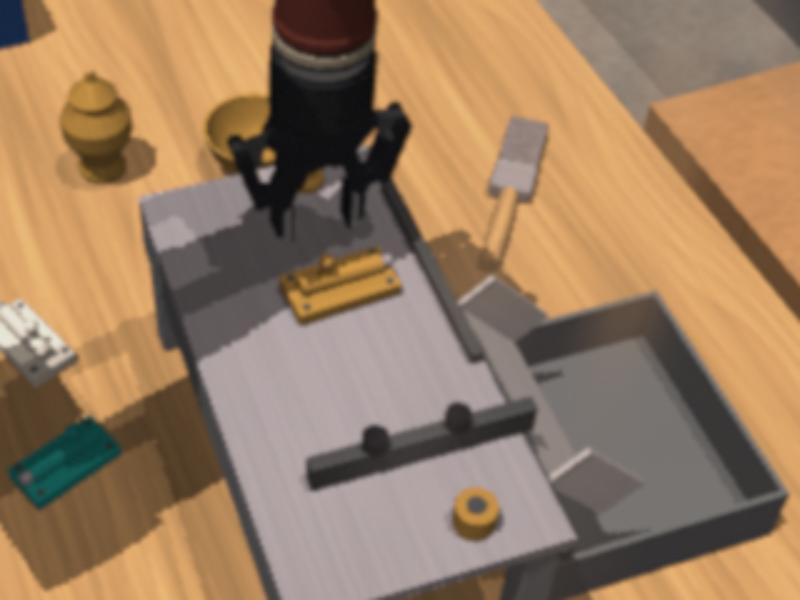

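The side view confirms both fingertips (crop (285,235) and (355,225)) stand clear on the bolt's +y side. I'll go down gently and feel for the ledge.

Call:
jog_arm:
  plan:
    - [0.6, 0.1, 0, 0, 4.5]
    - [0.6, 0, 0, 0, 4.5]
    - [0, 0, 0, 0, 4.5]

```text
time: 3.32
position: [542.6, 197.2, 192.8]
orientation: [-63.0, 88.9, -156.4]
ft_force: [0.5, 1.8, -0.2]
opening: 44.9
```

Call:
jog_arm:
  plan:
    - [0.2, 0, 0, 0, 4.5]
    - [0.1, 0, 0, 0, 4.5]

```text
time: 3.58
position: [542.9, 197.3, 190.2]
orientation: [-62.5, 89.0, -155.8]
ft_force: [0.4, 0.4, -0.1]
opening: 45.1
```

Call:
jog_arm:
  plan:
    - [0.15, 0, 0, 0, 4.5]

```text
time: 3.7
position: [543.1, 197.3, 188.8]
orientation: [-62.2, 89.0, -155.6]
ft_force: [0.1, 0.0, -0.0]
opening: 45.0
```

Call:
jog_arm:
  plan:
    - [0.15, 0, 0, 0, 4.5]

```text
time: 3.82
position: [543.1, 197.2, 187.3]
orientation: [-62.0, 89.0, -155.4]
ft_force: [0.5, -0.2, -0.1]
opening: 44.8
```

Call:
jog_arm:
  plan:
    - [0.15, 0, 0, 0, 4.5]

```text
time: 3.95
position: [543.1, 197.2, 185.7]
orientation: [-61.9, 89.0, -155.3]
ft_force: [0.1, 0.5, -0.1]
opening: 45.0
```

```bash
python3 - <<'E'
from h import *
show()
im,d=optics.grab_frame('wrist'); cv2.imwrite('pics/w2.png',im[:,:,::-1])
E
```

```text
t 3.95 rail [-78.1 106.3  15.7] F rail [ 0.   0.5 -0.1] T [ 0.02 -0.01  0.04] open 45.0 q6 [ 13.  11. 101.  -0.  69.  17.]
tool x,y,z in rail:
 [[-0.015 -0.008 -1.   ]
 [ 1.     0.007 -0.015]
 [ 0.007 -1.     0.008]] tool y angle 0.4 z angle -89.6
```

View pics/w2.png

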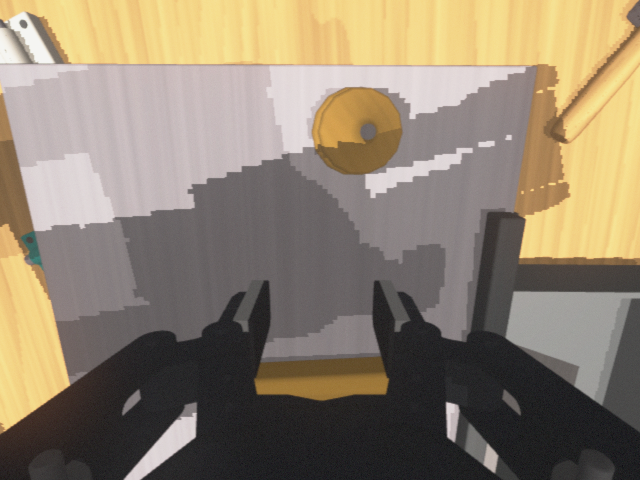

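Call:
jog_arm:
  plan:
    - [0, 0, 0.6, 0, 4.5]
    - [0, 0, 0.6, 0, 4.5]
    - [0, 0, 0.6, 0, 4.5]
    - [0, 0, 0.6, 0, 4.5]
    - [0, 0, 0.6, 0, 4.5]
    - [0, 0, 0.6, 0, 4.5]

```text
time: 4.75
position: [540.7, 160.0, 185.7]
orientation: [-70.0, 89.1, -163.4]
ft_force: [0.2, 1.4, -0.7]
opening: 45.1
```

```bash
python3 - <<'E'
from h import *
show()
im,d=optics.grab_frame('side'); cv2.imwrite('pics/s2.png',cv2.resize(im[120:360,180:500,::-1],(800,600)))
E
```

```text
t 4.75 rail [-78.1  69.   15.7] F rail [ 0.1  1.4 -0.7] T [ 0.29 -0.05 -0.02] open 45.1 q6 [  9.   9. 103.  -0.  68.  13.]
tool x,y,z in rail:
 [[-0.015 -0.006 -1.   ]
 [ 1.     0.007 -0.015]
 [ 0.007 -1.     0.006]] tool y angle 0.4 z angle -89.6
```

View pics/s2.png

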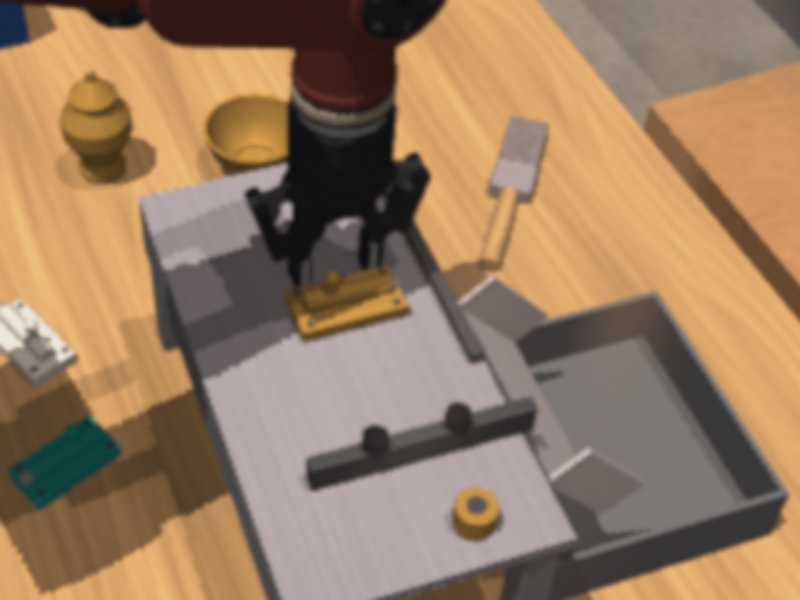

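Both fingers are on the bolt's side and it is sliding square at about 1.4 N. I'll carry on towards the wall.

Call:
jog_arm:
  plan:
    - [0, 0, 0.65, 0, 4.5]
    - [0, 0, 0.65, 0, 4.5]
    - [0, 0, 0.65, 0, 4.5]
    - [0, 0, 0.65, 0, 4.5]
    - [0, 0, 0.65, 0, 4.5]
    - [0, 0, 0.65, 0, 4.5]
    - [0, 0, 0.65, 0, 4.5]
    - [0, 0, 0.65, 0, 4.5]
    - [0, 0, 0.65, 0, 4.5]
    - [0, 0, 0.65, 0, 4.5]
    - [0, 0, 0.65, 0, 4.5]
    - [0, 0, 0.65, 0, 4.5]
    - [0, 0, 0.65, 0, 4.5]

```text
time: 6.42
position: [534.6, 69.1, 185.8]
orientation: [-69.1, 88.9, -162.5]
ft_force: [0.1, 1.8, -1.2]
opening: 45.1
```

```bash
python3 - <<'E'
from h import *
show()
im,d=optics.grab_frame('side'); cv2.imwrite('pics/s3.png',cv2.resize(im[120:360,180:500,::-1],(800,600)))
E
```

```text
t 6.42 rail [-78.1 -22.1  15.8] F rail [-0.1  1.8 -1.2] T [ 0.31 -0.05  0.01] open 45.1 q6 [  0.   6. 107.  -0.  68.   4.]
tool x,y,z in rail:
 [[-0.017 -0.007 -1.   ]
 [ 1.     0.007 -0.017]
 [ 0.007 -1.     0.007]] tool y angle 0.4 z angle -89.6
```

View pics/s3.png

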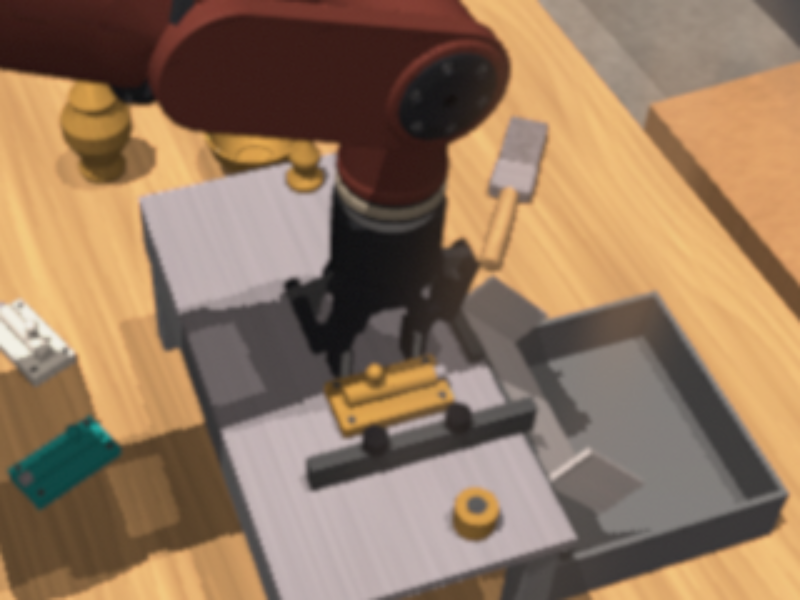

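The bolt is square and close to the wall, which is expected about 20 mm further on. I'll go slower now.

Call:
jog_arm:
  plan:
    - [0, 0, 0.5, 0, 4.5]
    - [0, 0, 0.5, 0, 4.5]
    - [0, 0, 0.3, 0, 4.5]

```text
time: 6.85
position: [533.7, 54.6, 185.8]
orientation: [-67.5, 88.9, -160.9]
ft_force: [0.1, 1.7, -1.6]
opening: 45.2
```

Call:
jog_arm:
  plan:
    - [0, 0, 0.2, 0, 4.5]

```text
time: 6.98
position: [533.5, 52.4, 185.9]
orientation: [-67.8, 88.9, -161.3]
ft_force: [0.6, 1.5, -0.5]
opening: 45.3
```

Call:
jog_arm:
  plan:
    - [0, 0, 0.2, 0, 4.5]

```text
time: 7.1
position: [533.4, 50.3, 185.9]
orientation: [-67.9, 88.9, -161.4]
ft_force: [0.0, 1.2, -1.6]
opening: 45.2
```

Call:
jog_arm:
  plan:
    - [0, 0, 0.2, 0, 4.5]

```text
time: 7.22
position: [533.2, 48.3, 185.9]
orientation: [-68.2, 88.9, -161.6]
ft_force: [0.8, 1.5, -1.0]
opening: 44.9
```

Call:
jog_arm:
  plan:
    - [0, 0, 0.15, 0, 4.5]

```text
time: 7.35
position: [533.2, 47.1, 185.9]
orientation: [-70.4, 88.9, -163.8]
ft_force: [-0.1, 4.1, -0.9]
opening: 45.0
```

Call:
jog_arm:
  plan:
    - [0, 0, 0.15, 0, 4.5]

```text
time: 7.48
position: [533.3, 46.9, 186.0]
orientation: [-81.2, 89.0, -174.7]
ft_force: [1.0, 7.3, -1.8]
opening: 45.2
```

Call:
jog_arm:
  plan:
    - [0, 0, 0.15, 0, 4.5]

```text
time: 7.6
position: [533.3, 46.8, 186.0]
orientation: [-93.3, 89.0, 173.1]
ft_force: [-0.2, 6.4, -1.5]
opening: 45.0
```

Contact: the force rose to about 7 N and the bolt stopped. Next I'll check that it's square.

```bash
python3 - <<'E'
from h import *
show()
im,d=optics.grab_frame('side'); cv2.imwrite('pics/s4.png',cv2.resize(im[240:360,280:440,::-1],(800,600),interpolation=cv2.INTER_CUBIC))
q=(cloud('side',d)-O)@RR
hsv=cv2.cvtColor(im,cv2.COLOR_RGB2HSV)
br=(d>0)&(q[...,2]>8)&(q[...,2]<50)&(hsv[...,1]>100)&(hsv[...,0]<35)&(hsv[...,0]>12)&(q[...,1]>-105)&(q[...,1]<0)&(abs(q[...,0]+78)<70)
print(q[br].min(0),q[br].max(0), cv2.minAreaRect(q[br][:,:2].astype(np.float32)))
im,d=optics.grab_frame('wrist'); cv2.imwrite('pics/w4.png',im[:,:,::-1])
E
```

```text
t 7.6 rail [-77.9 -44.4  16. ] F rail [-0.6  6.4 -1.5] T [ 1.01 -0.09 -0.22] open 45.0 q6 [ -3.   6. 107.   0.  68.   1.]
tool x,y,z in rail:
 [[-0.017  0.001 -1.   ]
 [ 1.     0.004 -0.017]
 [ 0.004 -1.    -0.001]] tool y angle 0.2 z angle -89.8
[-122.2151213  -103.83768607    8.29161635] [-37.95827725 -52.17608902  46.26135749] ((-80.10322570800781, -77.96575927734375), (51.668331146240234, 84.22283935546875), 89.90116882324219)
```

View pics/s4.png

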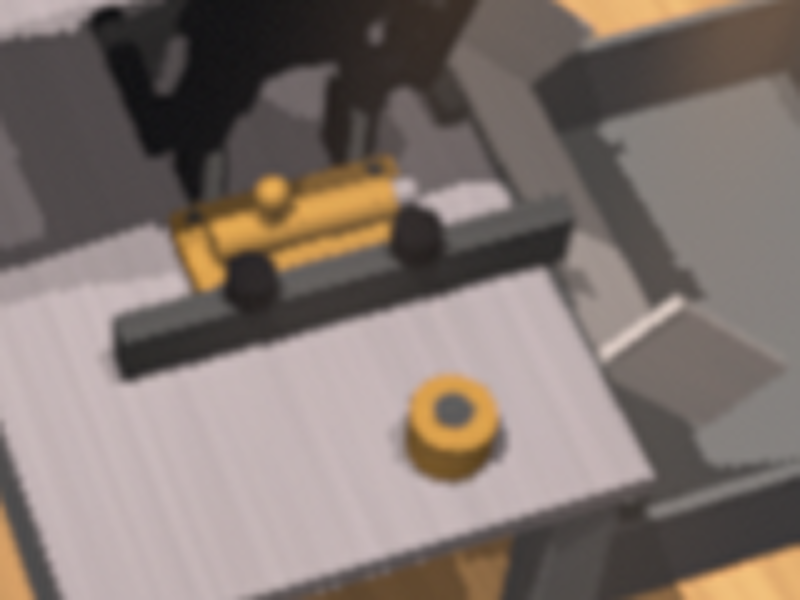

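The bolt lies parallel to the wall; the fit gives under 1°. The moment about z suggests the rear finger carries most of the load, so I'll press the front end lightly too.

Call:
jog_arm:
  plan:
    - [0, 0, 0.12, 0.025, 4.5]
    - [0, 0, 0.12, 0.025, 4.5]

```text
time: 7.95
position: [534.0, 47.8, 186.1]
orientation: [-117.2, 89.1, 146.4]
ft_force: [1.5, 7.0, -2.2]
opening: 44.7
```

```bash
python3 - <<'E'
from h import *
show()
E
```

```text
t 7.95 rail [-77.3 -43.4  16.1] F rail [ 1.   7.1 -2.2] T [ 1.17 -0.35  0.23] open 44.7 q6 [ -3.   6. 107.   1.  68.   4.]
tool x,y,z in rail:
 [[-0.014  0.008 -1.   ]
 [ 0.999 -0.046 -0.015]
 [-0.046 -0.999 -0.008]] tool y angle -2.7 z angle -92.7
```

The load moved to the front finger with no real give, so both ends are on the wall. I'll set it square once more, then back off and rise.

Call:
jog_arm:
  plan:
    - [0, 0, 0.1, -0.045, 4.5]
    - [0, 0, 0.1, 0, 4.5]

```text
time: 8.2
position: [533.8, 46.7, 186.2]
orientation: [-123.3, 89.0, 142.9]
ft_force: [1.0, 6.4, -0.7]
opening: 45.0
```

```bash
python3 - <<'E'
from h import *
show()
E
```

```text
t 8.2 rail [-77.5 -44.5  16.2] F rail [ 0.6  6.5 -0.7] T [ 0.96 -0.06 -0.01] open 45.0 q6 [ -3.   6. 107.   1.  68.   1.]
tool x,y,z in rail:
 [[-0.015  0.01  -1.   ]
 [ 1.     0.    -0.015]
 [ 0.    -1.    -0.01 ]] tool y angle 0.0 z angle -90.0
```

Call:
jog_arm:
  plan:
    - [0, 0, -0.5, 0, 4.5]
    - [0, 0, -1.5, 0, 4.5]
    - [-2, 0, -1, 0, 4.5]
    - [-4, 0, 0, 0, 3]
    - [-3, 0, 0, 0, 1]
    - [0, 0, 0, 0, 1]
    - [0, 0, 0, 0, 1]

```text
time: 9.07
position: [536.7, 77.7, 277.6]
orientation: [-99.5, 89.1, 166.7]
ft_force: [-1.2, 0.1, 0.7]
opening: 9.8
```

```bash
python3 - <<'E'
from h import *
show([-145,-76,100])
s=readout.get_state()
im,d=optics.grab_frame('side'); cv2.imwrite('pics/s5.png',im[:,:,::-1])
q=(cloud('side',d)-O)@RR
hsv=cv2.cvtColor(im,cv2.COLOR_RGB2HSV)
br=(d>0)&(q[...,2]>8)&(q[...,2]<50)&(hsv[...,1]>100)&(hsv[...,0]<35)&(hsv[...,0]>12)&(q[...,1]>-105)&(q[...,1]<0)&(abs(q[...,0]+78)<70)
print(q[br].min(0),q[br].max(0), cv2.minAreaRect(q[br][:,:2].astype(np.float32)))
p=w2r(s['position']); g=(d>0)&(abs(q[...,0]-p[0])<90)&(abs(q[...,1]-p[1])<50)&(q[...,2]>55)
Q=q[g]-p
for a in range(0,80,8):
    m=(abs(Q[:,0])>=a)&(abs(Q[:,0])<a+8)
    if m.sum()>5: print(a,m.sum(),np.percentile(Q[m][:,2],[1,5]).round(1))
for a in range(0,50,8):
    m=(abs(Q[:,1])>=a)&(abs(Q[:,1])<a+8)
    if m.sum()>5: print('y',a,m.sum(),np.percentile(Q[m][:,2],[1,5]).round(1))
E
```

```text
t 9.07 rail [-76.6 -13.4 107.6] F rail [-1.2  0.   0.7] T [-0.01  0.03  0.07] open 9.8 q6 [  1.   2. 101.   0.  78.   4.]
tool x,y,z in rail:
 [[-0.016  0.003 -1.   ]
 [ 1.    -0.    -0.016]
 [-0.    -1.    -0.003]] tool y angle -0.0 z angle -90.0
shift cm [ 0.85 -6.83  6.26]
[-121.62127711 -103.80047641    8.28651149] [-40.18983067 -54.24004902  48.01207965] ((-81.22946166992188, -79.4300537109375), (49.53284454345703, 81.42902374267578), 88.87147521972656)
0 1467 [-11.1   6.3]
8 1695 [-6.9 12. ]
16 1492 [-1.  30.4]
24 1365 [31.4 39.8]
32 773 [34.5 39.7]
40 491 [38.3 47.1]
48 429 [51.7 61.1]
56 378 [64.2 71.1]
64 243 [293.8 296.6]
72 237 [296.4 298.4]
y 0 1267 [-10.   1.]
y 8 1828 [-9.1  8.4]
y 16 978 [50.2 58.5]
y 24 1272 [116.4 127.1]
y 32 2988 [116.6 126.9]
y 40 416 [307.5 316.1]
y 48 111 [319.8 324.3]
```

View pics/s5.png

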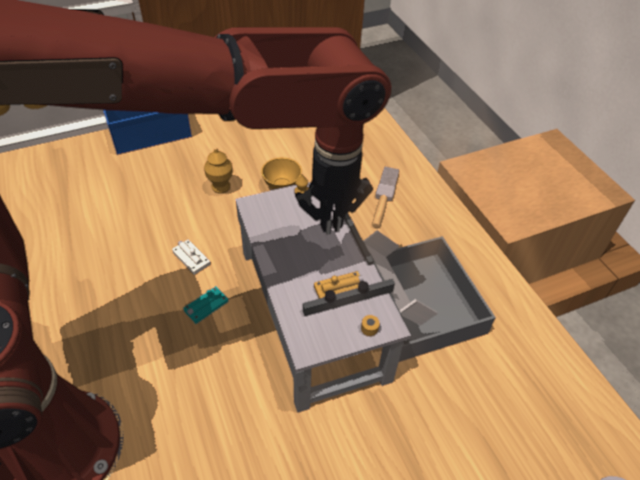

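The final press read 6.5 N with no moment about z, so the bolt sits square and firm on the wall. The picture shows it along the wall at (340,286), with the bush untouched at (370,324). The finger links are at least 50 mm above the ledge at pushing height, clear of the 39 mm screws. I'll go behind the bolt and turn the jaws across it.

Call:
jog_arm:
  plan:
    - [0, -2.4, 2.1, 0, 0.8]
    - [0, -2.4, 2.1, 0, 0.8]
    - [0, -2.4, 2.1, 0, 0.8]
    - [0, 0, 0, -0.175, 0.8]
    - [0, 0, 0, -0.175, 0.8]
    - [0, 0, 0, -0.175, 0.8]
    - [0, 0, 0, -0.175, 0.8]
    - [0, 0, 0, -0.175, 0.8]
    - [0, 0, 0, -0.175, 0.8]
    - [0, 0, 0, -0.175, 0.8]
    - [0, 0, 0, -0.175, 0.8]
    - [0, 0, 0, -0.17, 0.8]
    - [0, 0, 0, 0, 0.8]

```text
time: 10.75
position: [445.4, 18.3, 253.7]
orientation: [175.9, 86.7, 174.7]
ft_force: [0.7, -0.2, 0.1]
opening: 7.8
```

```bash
python3 - <<'E'
from h import *
show([-148,-76.5,50])
E
```

```text
t 10.75 rail [-163.8  -78.7   83.7] F rail [ 0.7 -0.2  0.1] T [ 0.03 -0.04 -0.02] open 7.8 q6 [ -7.  -8. 113.  -0.  78. -95.]
tool x,y,z in rail:
 [[-0.058  0.001 -0.998]
 [-0.046  0.999  0.004]
 [ 0.997  0.047 -0.058]] tool y angle 92.7 z angle 2.7
shift cm [3.27 0.14 1.78]
```

Call:
jog_arm:
  plan:
    - [1, 0.1, 0.9, 0.047, 0.8]
    - [1.5, 0, 0.8, 0, 0.8]
    - [1.5, 0, 0, 0, 0.8]
    - [1, 0, 0, 0, 0.8]
    - [0, 0, 0, 0, 0.8]

```text
time: 11.38
position: [457.1, 18.9, 196.4]
orientation: [179.3, 86.3, 175.0]
ft_force: [0.5, -0.7, 0.6]
opening: 8.0
```

```bash
python3 - <<'E'
from h import *
show([-148,-76.5,20])
im,d=optics.grab_frame('side'); cv2.imwrite('pics/s6.png',cv2.resize(im[180:360,240:480,::-1],(800,600)))
im,d=optics.grab_frame('wrist'); cv2.imwrite('pics/w6.png',im[:,:,::-1])
E
```

```text
t 11.38 rail [-152.1  -77.4   26.4] F rail [ 0.6 -0.7  0.6] T [-0.02 -0.02 -0.02] open 8.0 q6 [ -6.  -3. 115.  -0.  72. -92.]
tool x,y,z in rail:
 [[-0.065  0.001 -0.998]
 [ 0.009  1.     0.001]
 [ 0.998 -0.008 -0.065]] tool y angle 89.5 z angle -0.5
shift cm [0.61 0.09 0.45]
```

View pics/s6.png

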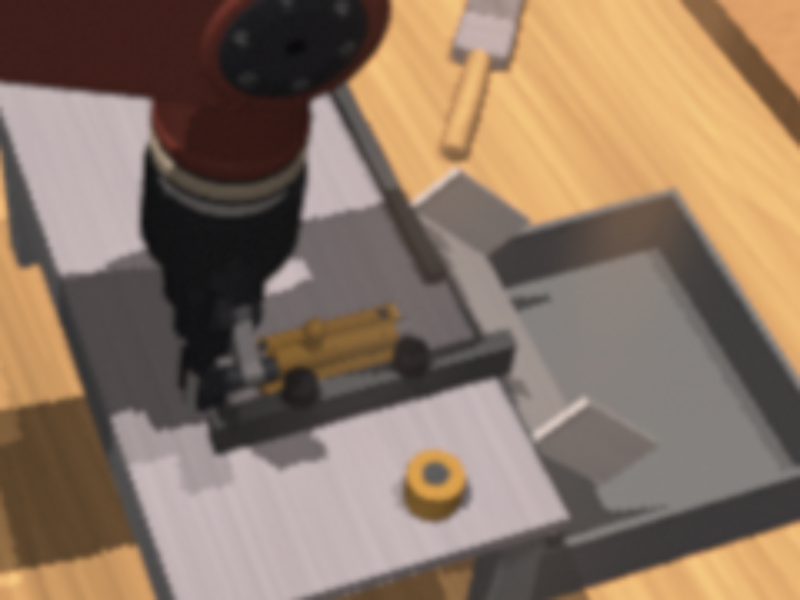

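View pics/w6.png

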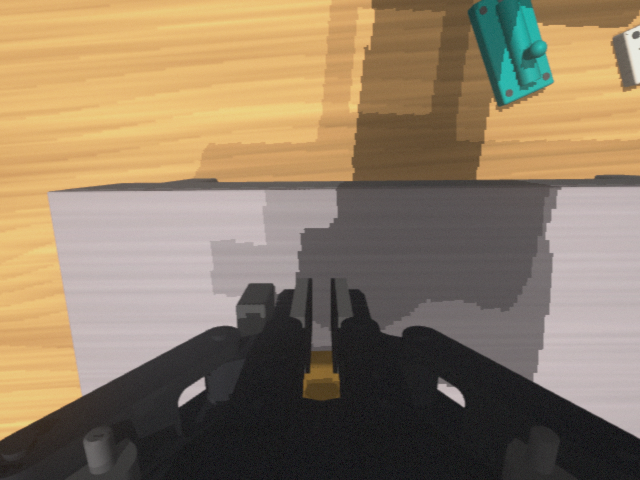

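The side view shows the fingers behind the bolt's rear end at (265,350) in the crop. The wrist view shows the wall end at (255,300), left of the fingers and clear of them. I'll lower the last 6 mm and ease forward.

Call:
jog_arm:
  plan:
    - [0.3, 0.1, 0, 0, 0.8]
    - [0.3, 0, 0, 0, 0.8]
    - [0, 0, 0.3, 0, 0.8]
    - [-0.03, 0, 0.5, 0, 0.8]

```text
time: 11.98
position: [467.2, 19.2, 193.0]
orientation: [179.4, 86.6, 175.1]
ft_force: [0.5, 0.9, 0.9]
opening: 8.3
```

```bash
python3 - <<'E'
from h import *
show([-132,-76.5,20])
E
```

```text
t 11.97 rail [-142.   -76.4   23. ] F rail [0.5 0.9 0.9] T [-0.   -0.02 -0.03] open 8.3 q6 [ -6.  -2. 114.  -0.  71. -92.]
tool x,y,z in rail:
 [[-0.059  0.001 -0.998]
 [ 0.008  1.     0.001]
 [ 0.998 -0.008 -0.059]] tool y angle 89.5 z angle -0.5
shift cm [ 0.24 -0.    1.02]
```

Call:
jog_arm:
  plan:
    - [0.3, 0, 0.2, 0, 0.8]
    - [0, 0, 0.4, 0, 0.8]
    - [-0.02, 0, 0.4, 0, 0.8]
    - [-0.02, 0, 0.4, 0, 0.8]

```text
time: 12.48
position: [480.0, 18.4, 189.5]
orientation: [179.3, 86.2, 175.0]
ft_force: [-5.2, 0.3, 4.5]
opening: 7.9
```

```bash
python3 - <<'E'
from h import *
show([-132,-76.5,20])
E
```

```text
t 12.47 rail [-129.3  -76.4   19.5] F rail [-5.2 -0.   4.5] T [0.1  0.85 0.05] open 7.9 q6 [ -6.   0. 112.  -0.  71. -92.]
tool x,y,z in rail:
 [[-0.066  0.001 -0.998]
 [ 0.008  1.     0.001]
 [ 0.998 -0.008 -0.066]] tool y angle 89.5 z angle -0.5
shift cm [-0.03 -0.02 -0.28]
```

Call:
jog_arm:
  plan:
    - [-0.08, 0, 0.5, 0, 0.8]
    - [-0.06, 0, 0.5, 0, 0.8]
    - [-0.04, 0, 0.5, 0, 0.8]

```text
time: 12.85
position: [493.7, 17.6, 189.7]
orientation: [179.1, 85.9, 174.8]
ft_force: [-4.3, 0.1, 3.4]
opening: 8.0
```

```bash
python3 - <<'E'
from h import *
show()
im,d=optics.grab_frame('side'); cv2.imwrite('pics/s7.png',cv2.resize(im[180:360,240:480,::-1],(800,600)))
E
```

```text
t 12.85 rail [-115.5  -76.3   19.7] F rail [-4.3 -0.2  3.4] T [ 0.11  0.63 -0.  ] open 8.0 q6 [ -6.   2. 110.  -0.  71. -92.]
tool x,y,z in rail:
 [[-0.072  0.002 -0.997]
 [ 0.008  1.     0.001]
 [ 0.997 -0.008 -0.072]] tool y angle 89.5 z angle -0.5
```

View pics/s7.png

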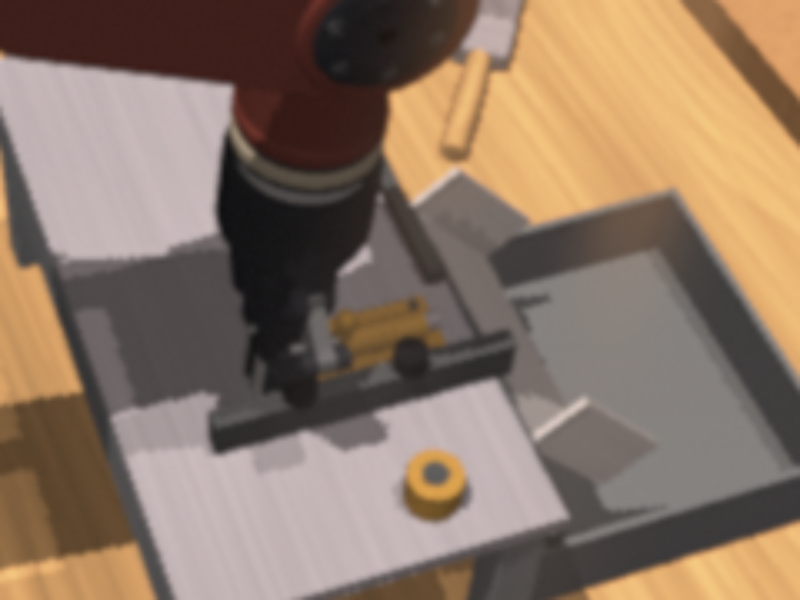

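The bolt slides along the guide at about 4 N and still lies against the wall. I'll keep pushing.

Call:
jog_arm:
  plan:
    - [-0.05, 0, 0.6, 0, 0.8]
    - [-0.05, 0, 0.6, 0, 0.8]
    - [-0.05, 0, 0.6, 0, 0.8]
    - [-0.05, 0, 0.6, 0, 0.8]
    - [-0.05, 0, 0.6, 0, 0.8]

```text
time: 13.52
position: [526.3, 15.2, 189.7]
orientation: [178.9, 85.9, 174.7]
ft_force: [-1.6, 0.5, 0.4]
opening: 8.1
```

```bash
python3 - <<'E'
from h import *
show()
im,d=optics.grab_frame('side'); cv2.imwrite('pics/s8.png',cv2.resize(im[180:360,240:480,::-1],(800,600)))
E
```

```text
t 13.53 rail [-82.8 -76.5  19.7] F rail [-1.6  0.3  0.4] T [0.14 0.51 0.06] open 8.1 q6 [ -6.   6. 106.  -0.  72. -92.]
tool x,y,z in rail:
 [[-0.071  0.002 -0.997]
 [ 0.008  1.     0.001]
 [ 0.997 -0.008 -0.071]] tool y angle 89.5 z angle -0.5
```

View pics/s8.png

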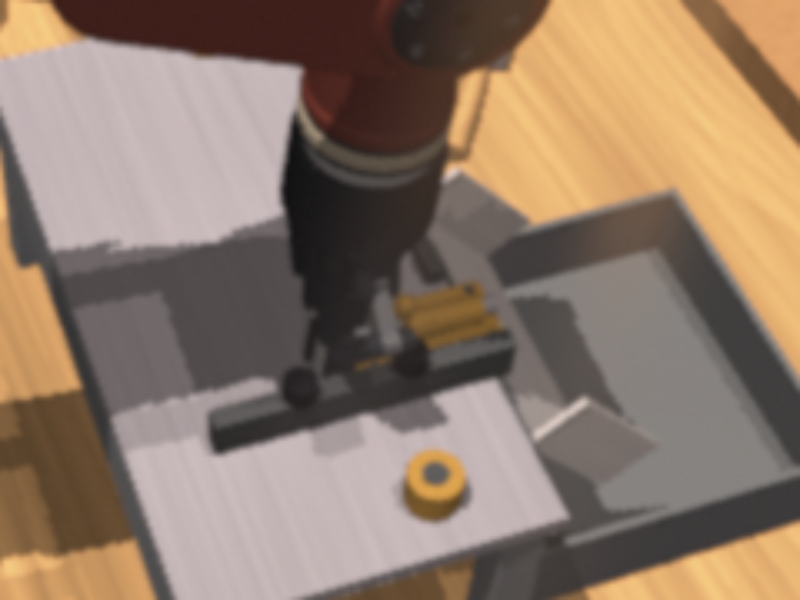

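The bolt's nose is through the opening and past the edge, still straight. Another 45 mm or so should tip it over.

Call:
jog_arm:
  plan:
    - [-0.05, 0, 0.6, 0, 0.8]
    - [-0.05, 0, 0.6, 0, 0.8]
    - [-0.05, 0, 0.6, 0, 0.8]
    - [-0.05, 0, 0.6, 0, 0.8]
    - [-0.05, 0, 0.6, 0, 0.8]

```text
time: 14.2
position: [558.8, 13.0, 190.0]
orientation: [178.5, 86.0, 174.2]
ft_force: [-3.7, 1.0, 1.1]
opening: 8.0
```

Call:
jog_arm:
  plan:
    - [-0.05, 0, 0.6, 0, 0.8]
    - [-0.04, 0, 0.4, 0, 0.8]
    - [0, 0, 0, 0, 0.8]

```text
time: 14.58
position: [571.0, 12.0, 191.1]
orientation: [178.6, 86.1, 174.3]
ft_force: [0.4, -0.1, -0.5]
opening: 8.0
```

```bash
python3 - <<'E'
from h import *
show()
im,d=optics.grab_frame('side'); cv2.imwrite('pics/s9.png',cv2.resize(im[180:360,280:520,::-1],(800,600)))
E
```

```text
t 14.57 rail [-38.  -76.7  21.1] F rail [ 0.4 -0.  -0.5] T [ 0.03 -0.07 -0.02] open 8.0 q6 [ -6.  11. 100.  -0.  72. -92.]
tool x,y,z in rail:
 [[-0.067  0.002 -0.998]
 [ 0.008  1.     0.002]
 [ 0.998 -0.008 -0.067]] tool y angle 89.5 z angle -0.5
```

View pics/s9.png

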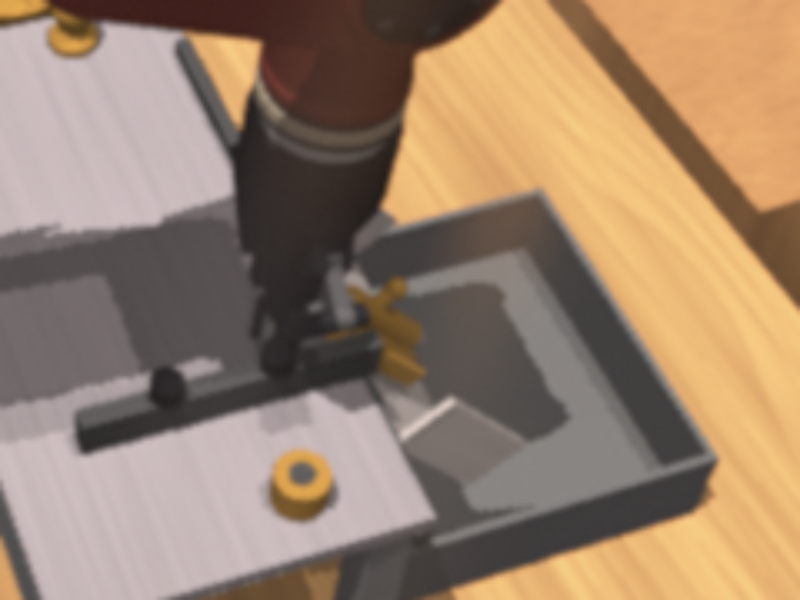

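The bolt is tipping over the edge at crop (390,330) and the fingers no longer feel it. I'll hold, back off and rise.

Call:
jog_arm:
  plan:
    - [0, 0, 0, 0, 0.8]
    - [0, 0, 0, 0, 0.8]
    - [0, 0, -1, 0, 0.8]
    - [-2, 0, -1.5, 0, 0.8]
    - [-4, 0, -2, 0, 0.8]
    - [-4, 0, -2, 0, 0.8]
    - [0, 0, 0, 0, 0.8]
    - [0, 0, 0, 0, 0.8]

```text
time: 15.62
position: [508.4, 16.1, 296.1]
orientation: [179.2, 86.2, 174.9]
ft_force: [-0.9, -0.6, 0.2]
opening: 8.2
```

```bash
python3 - <<'E'
from h import *
show()
im,d=optics.grab_frame('side'); cv2.imwrite('pics/s10.png',im[:,:,::-1])
im,d=optics.grab_frame('top'); cv2.imwrite('pics/t10.png',im[:,:,::-1])
E
```

```text
t 15.62 rail [-100.7  -76.7  126.1] F rail [-0.8 -0.7  0.2] T [-0.04 -0.03 -0.06] open 8.2 q6 [ -6.  -2. 103.  -0.  83. -92.]
tool x,y,z in rail:
 [[-0.067  0.001 -0.998]
 [ 0.008  1.     0.001]
 [ 0.998 -0.008 -0.067]] tool y angle 89.5 z angle -0.5
```

View pics/s10.png

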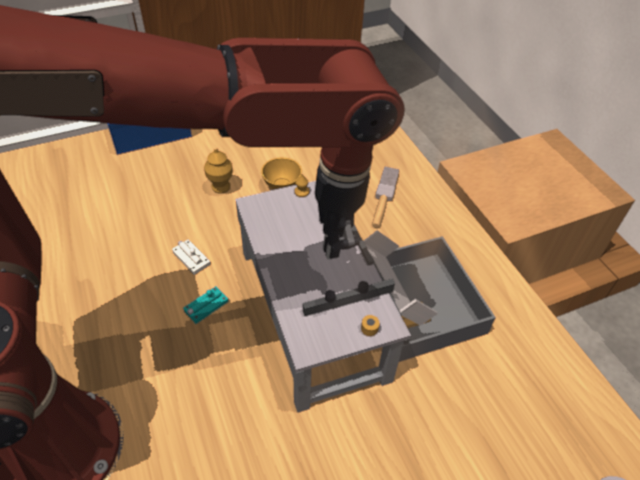

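View pics/t10.png

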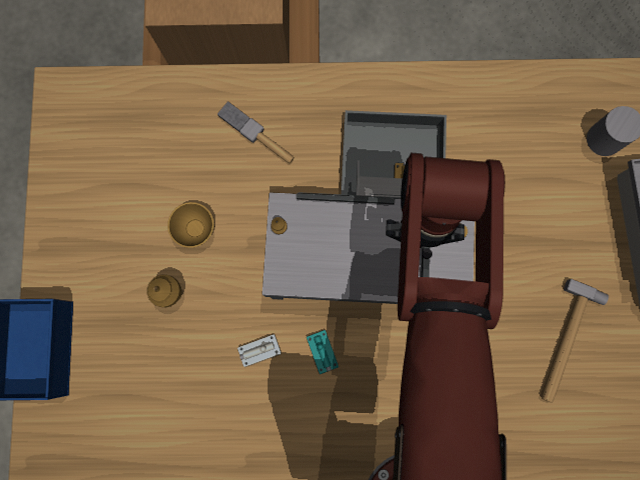

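Brass shows at (398,172) in the top view and, just barely, at (410,318) in the side view. I'll swing the arm aside to see where the bolt came to rest.

Call:
jog_arm:
  plan:
    - [-2, 3, -2, 0, 0.8]
    - [-2, 5, -2, 0, 0.8]
    - [0, 5, -2, 0, 0.8]
    - [0, 5, -2, 0, 0.8]
    - [0, 5, -2, 0, 0.8]
    - [0, 3, 0, 0, 0.8]
    - [0, 0, 0, 0, 0.8]

```text
time: 16.6
position: [427.9, 289.3, 332.6]
orientation: [-177.3, 85.1, 178.2]
ft_force: [0.3, -1.6, -0.1]
opening: 7.9
```

```bash
python3 - <<'E'
from h import *
show()
for n in ['side','top']:
    im,d=optics.grab_frame(n); np.savez(f'pics/{n}11.npz',im=im,d=d)
    c=im[220:370,340:540] if n=='side' else im[80:230,310:510]
    cv2.imwrite(f'pics/{n}11.png',cv2.resize(c[:,:,::-1],(800,600),interpolation=cv2.INTER_CUBIC))
    P=cloud(n,d); hsv=cv2.cvtColor(im,cv2.COLOR_RGB2HSV)
    m=(d>0)&(hsv[...,1]>110)&(hsv[...,0]<30)&(hsv[...,0]>12)&(P[...,2]>4)&(P[...,2]<165)&(P[...,0]>600)&(P[...,0]<835)&(abs(P[...,1]-20)<120)
    k,l,st,ce=cv2.connectedComponentsWithStats(m.astype(np.uint8))
    for j in range(1,k):
        if st[j,4]>15: q=P[l==j]; print(n,ce[j],st[j,4],q.min(0).round(),q.max(0).round())
E
```

```text
t 16.6 rail [-199.2  190.5  162.6] F rail [ 0.4 -1.6 -0.1] T [-0.02 -0.1   0.03] open 7.9 q6 [ 25.  -2.  99.   2.  87. -61.]
tool x,y,z in rail:
 [[-0.085 -0.003 -0.996]
 [ 0.012  1.    -0.004]
 [ 0.996 -0.012 -0.085]] tool y angle 89.3 z angle -0.7
side [408.93548387 322.46774194] 62 [669. -21.  11.] [693.  -1.  27.]
top [403.9028777 170.8057554] 278 [688. -23.   4.] [726.  24.  42.]
```

View pics/side11.png

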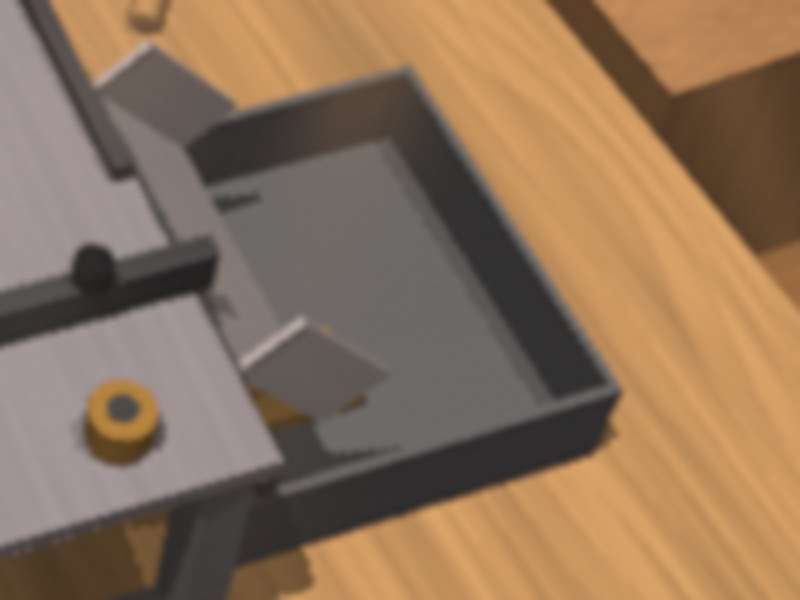

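View pics/top11.png

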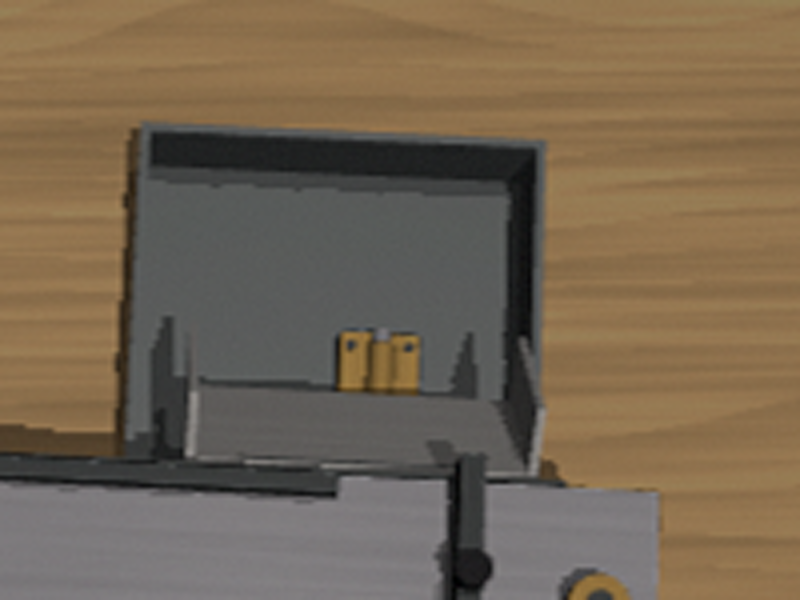

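The bolt is in the crate, partly under the chute's lower end. I'll fit its tilt to check that it lies flat.

```bash
python3 - <<'E'
from h import *
for n in ['side','top']:
    z=np.load(f'pics/{n}11.npz'); im,d=z['im'],z['d']; P=cloud(n,d); hsv=cv2.cvtColor(im,cv2.COLOR_RGB2HSV)
    m=(d>0)&(hsv[...,1]>100)&(hsv[...,0]<30)&(hsv[...,0]>12)&(P[...,2]>2)&(P[...,2]<165)&(P[...,0]>630)&(P[...,0]<835)&(abs(P[...,1]-15)<60)
    if n=='top':
        fl=(d>0)&(P[...,0]>735)&(P[...,0]<790)&(abs(P[...,1]-20)<60); print('floor z',np.median(P[fl][:,2]), 'crate rim x', )
        for lo,hi in [(-25,-8),(-8,8),(8,28)]:
            for a in range(680,730,7):
                k=m&(P[...,1]>=lo)&(P[...,1]<hi)&(P[...,0]>=a)&(P[...,0]<a+7)
                if k.sum()>3: print(lo,hi,a,k.sum(),np.median(P[k][:,2]).round(1))
    else:
        for v,u in np.argwhere(m)[::3]: print((u,v),P[v,u].round(0),end=' ')
E
```

```text
(np.int64(403), np.int64(317)) [670.  -1.  27.] (np.int64(405), np.int64(318)) [673.  -4.  25.] (np.int64(406), np.int64(319)) [677.  -3.  18.] (np.int64(405), np.int64(320)) [672.  -7.  22.] (np.int64(408), np.int64(320)) [678.  -9.  22.] (np.int64(404), np.int64(321)) [672.  -5.  16.] (np.int64(407), np.int64(321)) [677.  -8.  17.] (np.int64(410), np.int64(321)) [681. -11.  20.] (np.int64(405), np.int64(322)) [672.  -8.  18.] (np.int64(408), np.int64(322)) [675. -13.  23.] (np.int64(411), np.int64(322)) [683. -13.  18.] (np.int64(406), np.int64(323)) [671. -13.  20.] (np.int64(409), np.int64(323)) [678. -14.  18.] (np.int64(412), np.int64(323)) [682. -18.  22.] (np.int64(415), np.int64(323)) [688. -19.  21.] (np.int64(408), np.int64(324)) [673. -17.  22.] (np.int64(411), np.int64(324)) [679. -19.  21.] (np.int64(414), np.int64(324)) [686. -20.  19.] (np.int64(407), np.int64(325)) [673. -16.  17.] (np.int64(410), np.int64(325)) [679. -17.  15.] (np.int64(413), np.int64(325)) [684. -19.  15.] (np.int64(407), np.int64(326)) [672. -17.  16.] (np.int64(410), np.int64(326)) [678. -19.  14.] (np.int64(408), np.int64(327)) [675. -17.  10.] floor z 5.718575029209921 crate rim x
-25 -8 687 10 21.4
-25 -8 694 14 19.5
-25 -8 701 18 20.2
-25 -8 708 17 19.6
-25 -8 715 19 21.6
-8 8 687 18 30.4
-8 8 694 21 30.7
-8 8 701 24 31.1
-8 8 708 21 31.0
-8 8 715 8 23.9
-8 8 722 4 18.7
8 28 687 6 22.2
8 28 694 25 18.5
8 28 701 27 19.7
8 28 708 24 20.4
8 28 715 16 20.6
8 28 722 10 19.5
```

```bash
python3 - <<'E'
from h import *
for f in ['side0','side11','top0','top11']:
    z=np.load(f'pics/{f}.npz'); P=cloud(f.rstrip('01'),z['d']); hsv=cv2.cvtColor(z['im'],cv2.COLOR_RGB2HSV)
    br=(z['d']>0)&(P[...,2]>12)&(P[...,2]<235)&(hsv[...,1]>120)&(hsv[...,0]<28)&(hsv[...,0]>14)
    k,l,st,ce=cv2.connectedComponentsWithStats(br.astype(np.uint8))
    print(f,[(ce[j].round(0).tolist(),int(st[j,4])) for j in range(1,k) if st[j,4]>60])
show(); print(ctrl.finish_job())
E
```

```text
side0 [([218.0, 169.0], 824), ([285.0, 174.0], 1042), ([380.0, 211.0], 230), ([315.0, 233.0], 850), ([370.0, 325.0], 241)]
side11 [([218.0, 169.0], 834), ([285.0, 174.0], 1062), ([380.0, 211.0], 223), ([370.0, 325.0], 241)]
top0 [([188.0, 223.0], 1211), ([342.0, 235.0], 906), ([279.0, 226.0], 200), ([458.0, 232.0], 156), ([163.0, 291.0], 876), ([561.0, 346.0], 450)]
top11 [([404.0, 171.0], 265), ([186.0, 215.0], 758), ([281.0, 225.0], 130), ([458.0, 232.0], 158), ([163.0, 291.0], 877), ([567.0, 327.0], 108)]
t 16.7 rail [-198.8  188.8  162.8] F rail [ 0.8 -0.7  0.8] T [ 0.02 -0.01 -0.01] open 7.9 q6 [ 25.  -2.  99.   2.  87. -61.]
tool x,y,z in rail:
 [[-0.085 -0.004 -0.996]
 [ 0.014  1.    -0.005]
 [ 0.996 -0.015 -0.085]] tool y angle 89.2 z angle -0.9
the job is handed in; nothing more can be done
None
```

The bolt went down the chute and is lying flat in the crate. I handed the job in at 16.7 s of the 54 s allowed.

- **To the wall:** I slid the bolt sideways with two spread fingers. It met the wall with its face at about rail y -99.5 mm. I pressed each end lightly and then both together; the last press was 6.5 N with almost no moment about z, so it was square. The highest reading I saw in the pressing was about 7 N.
- **Off the ledge:** With the jaws turned across its rear end, I pushed it along the guide at about 2–5 N, through the opening and over the edge.
- **Crate check:** Both cameras put the plate's top at about 20 mm, and the crate floor measures about 5.7 mm. A 14 mm plate lying flat fits that. Its rear part is hidden under the chute's lower end, so I worked that end out from the plate's length.
- **Other brassware:** The bush and urn show at the same pixels as before in both final views, and the side view shows no change for the bowl and finial. In the final top view the bowl and finial seem to have shifted by a few pixels. I put that down to the arm or its shadow partly covering them, but I did not look again with the arm out of the way.
- **Tool tilt:** The tool tilted by about 4–5° over the run, which this interface cannot correct. It did not affect the push. At the end the arm stood clear, with only sensor noise on the force reading.

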